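# Index the dividing table on to its next notch

### The arm

A 6-joint arm with a two-finger parallel gripper is mounted at the origin on the work surface. World frame = base frame: x ahead of the robot, y to its left, z up, the work surface at z = 0. Lengths are in mm, angles in rad, forces in N, time in s.
With the tool pointing down it reaches from about 325 to 875 mm from the base axis. Payload 4.4 kg.
Tool frame: the origin (TCP) lies on the front face of the gripper's body, between the roots of the fingers; the fingertips stand 73 mm ahead of it and the grasp point (between the pads) lies 54 mm ahead of it; z points along the fingers, y is the line along which they close (so a half turn about z gives the same grasp; the last joint's range is limited). The gripper opens to 85 mm and grips with 20 to 120 N. Pads are 22 mm wide; open, the fingers measure 114 mm over their backs; the gripper's body (76 mm by 85 mm) begins 54 mm behind the grasp point. The pads swing forward as they close: fully open they stand 13 mm farther back than shut.
Start: joints at [-1.474, 0.207, 1.542, -0, 1.393, -0.15], TCP at [140.461, -557.583, 303.882] pointing down, gripper open.
Joint ranges: [-2.73, 2.73], [-0.86, 2.22], [0.23, 2.46], [-1.11, 4.25], [0.08, 2.63], [-2.82, 2.82]. Speed limits (rad/s): [2.79, 2.79, 3.14, 3.14, 3.14, 3.14].

### API

Orientations are given as a rotation vector (axis times angle).
In Python, from station import observe, capture, calibration, finish_job, find_in, trace gives the robot as it stands.
- The arm moves only by the tool send_rows, never from a script. Its argument "targets" is one flat list of numbers, 5 for each row, row after row: the opening, from -1 (shut) to 1 (fully open), then the shift along the world's x, y, z in units of 0.25 m (1.0 is 0.25 m), then the turn about the world's z in units of pi/2 rad (1.0 is pi/2 rad). A call has 1 to 8 rows; each row is the pose to reach, as a shift and turn from the pose commanded when the call began; what a row does not reach only later rows make up. A row lasts 1/10 s, in which the tool goes at most 50 mm and 8.59 degrees, less where a joint would pass 70% of its speed; a pose out of reach is approached as far as the arm can. A call with a number of a shift or a turn outside -1 to 1 is refused whole. A call with a gripper value outside its range is refused whole. The fingers move at their own pace and stop on an object; "newtons" is the grip in N (left out, the last holds). Time passes only in rows, so rows that repeat a pose let the fingers close. It gives the time, the measured TCP pose, the force, the opening and the grip force at its end, in the units of the state.
- observe(): the state, without advancing time (a new reading comes with each control period).
- capture(name): name is "scene" or "top" or "wrist"; returns the picture (480x640x3 uint8, red, green, blue); there is no depth.
- calibration(name): a dict with "camera_matrix" (3x3 intrinsics, pixels), "rvec" (rotation vector, rad) and "tvec" (3), from world to camera coordinates, as OpenCV has them. Camera axes: x right, y down, z forward; pixel columns grow to the right and rows downward; lengths in mm; the calibration is good to about 2 mm. The wrist camera is an equidistant fisheye: a pixel r from the principal point sees the ray r / f radians off the axis. A picture is of the moment at which its call begins: read the wrist's pose just before it. calibration takes no time and is no camera call; for the wrist camera it gives the pose at the moment of the call.
- finish_job(): hands the job in; it is judged then, once.
Trained networks look in the newest picture that a camera, given by its name, has taken for a name from the list of things; names that differ only in an ending like _2 or _b are one class to them, and where a whole thing is asked for, a point or a joint stands for the part that bears it (a point fixed in the world has none). Each returns a list of dicts, best first, with "p" (0 to 1); they miss things now and then, are a little off and sometimes report something else, mostly with a low value. They report only what shows in the picture. A call takes as long as a camera call. They do not tell look-alikes from the thing itself.
- find_in(camera, query): "rect" ([left, top, right, bottom] in pixels, round what is visible of it).
- trace(camera, query): "region" (480x640 bool, what is visible of it) and "rect" ([left, top, right, bottom] in pixels, round what is visible of it).
The state is a dict: "t": time; "joints": joint angles; "qvel": joint speeds; "effort": joint torques, N m; "tool_pos": TCP position; "orientation": TCP orientation; "ft_force": force on the tool from outside, world axes, zero at the start; "torque": the same for the moment, N m; "opening": opening from 0.0 (shut) to 1.0 (fully open); "finger_force": force on a finger pad.
Only numpy, scipy, OpenCV 4.12 (cv2) and the standard library are available. Lean on these libraries where they do the work, as an engineer would, in place of code of your own. Each camera call takes 0.05 s, during which the arm holds its last target. There are 200 camera calls.

### The job

Turn the dividing table on by exactly one notch, clockwise as seen from above: press the red plunger down with the fingertips to unlock the table, push the table round by its yellow post, and let the plunger spring fully up so that it locks in the next notch. Leave the brass flange sitting on the table, and leave the spray can, the blue pot and the gauge block where they stand.

Things in the scene. Friction and masses are not known exactly. Their poses are not given: they have to be found in the camera images.
- fixture_axis (a point): Fixed point on the upright axis of the bolted-down dividing fixture, 58 mm above the bench, level with the tops of the steel turning table (132 mm across) and its grey arm (66 mm wide, reaching 122 mm from the axis). Below: a fixed steel ring (180 mm across, 30 to 40 mm above the bench) with six rim notches 60 degrees apart, and a green foot, 208 mm across.
- plunger_top (a point): Centre of the top of the red plunger button, 36 mm across, on the grey arm 100 mm from the axis; 88 mm above the bench when up. Goes straight down, 16 mm at most, against a spring (4 N at first, 7.5 N at the bottom). Pressed 10 mm or more, its brass tooth drops out of the ring's notch and the table can turn.
- post_mid (a point): Middle (88 mm above the bench) of the upright yellow push post on the grey arm: 12 mm thick, its round top (15 mm ball) 113.5 mm above the bench. It stands beside the plunger on the clockwise side, 30 mm centre to centre measured square to the arm, so a fingertip that presses the plunger and moves clockwise comes to push on the post.
- table_turn (a joint): Turn of the table and arm in rad: about 0 at the start (locked in a notch, with about 0.02 rad of play), growing clockwise seen from above; 1.047 at the next notch. About 1.5 N at the post turns it when it is unlocked.
- plunger (a joint): How far the plunger is down, in m: 0 fully up (tooth in a notch, locked), 0.016 at the bottom. Let go between two notches, the tooth rides under the ring with the button 0.009 down (79 mm above the bench); it snaps up and locks by itself when the next notch arrives.
- flange_center (a point): Centre of the loose brass (golden) flange ring with six small dark hole marks (84 mm across, 16 mm high, 23 mm bore) that lies on the turning table over a central steel spigot (19 mm thick, top 84 mm above the bench); 66 mm above the bench.
- spray_can_mid (a point): Mid-height of the standing spray can (orange, white label band and cap), 52 mm across, 130 mm high.
- punch_pot_mid (a point): Mid-height of the blue open pot, 56 mm across, 70 mm high.
- gauge_block_mid (a point): Centre of the aluminium gauge block, 70 x 35 x 30 mm high, lying on the bench.
There are look-alikes about, which are no part of the job. There is more than one size of the part that bears fixture_axis; the job needs the largest.

How it is judged:
By the outcome, as a careful person would: the job done as asked, in the order asked, and still so for the second after the job is handed in, with the robot touching nothing.
It also fails if it takes over 38 s, if anything falls off the work surface, if the arm or the gripper's body presses on something with over 40 N, if the wrist force passes 120 N, or if a joint passes its speed limit or range.

## Working session

There is one attempt and no reset: what is moved stays moved. The work goes in short steps, Python scripts to look and compute and a tool call to move; the robot and the scene stay as the last step left them, time stands still between calls to the robot, and variables do not carry over. Pictures are saved under pics/ and viewed, at most 10 in all, crops included, and the job is handed in when it is done.

Besides the shell and the picture viewer there is one more tool, called after "Emit:" by a JSON object that holds its "fn" and its "kwargs". send_rows: Moves the arm, as the interface text tells. Shifts and turns lie within -1 to 1; 1 stands for 0.25 m of shift or pi/2 rad of turn. Its arguments: {"type":"object","properties":{"targets":{"type":"array","items":{"type":"number"}},"newtons":{"type":"number"}},"required":["targets"]}

```bash
mkdir -p pics; cat > h.py <<'E'
import numpy as np,cv2
from station import *
def save(n,f):
    im=capture(n);cv2.imwrite('pics/'+f,im[:,:,::-1]);return im
def px2w(cam,u,v,z):
    c=calibration(cam);K=np.array(c['camera_matrix']);R=cv2.Rodrigues(np.array(c['rvec'],float))[0];t=np.array(c['tvec'],float).ravel()
    d=np.linalg.inv(K)@[u,v,1]
    if cam=='wrist':
        th=np.hypot(d[0],d[1]);s=np.sin(th)/max(th,1e-9);d=np.array([d[0]*s,d[1]*s,np.cos(th)])
    o=-R.T@t;w=R.T@d
    return (o+w*(z-o[2])/w[2]).round(1)
E
python3 - <<'E'
from h import *
a=save('top','t1.png');b=save('scene','s1.png')
for cam in ['top','scene']:
    for q,z in [('fixture_axis',58),('plunger_top',88),('post_mid',88),('flange_center',66),('spray_can_mid',65),('punch_pot_mid',35),('gauge_block_mid',15)]:
        for r in find_in(cam,q)[:4]:
            x=r['rect'];u=(x[0]+x[2])/2;v=(x[1]+x[3])/2
            print(cam,q,round(r['p'],2),np.round(x),px2w(cam,u,v,z))
print(observe()['t'])
E
```

```text
top fixture_axis 0.94 [384. 290. 444. 350.] [ 366.9 -233.2   58. ]
top fixture_axis 0.73 [268. 221. 346. 297.] [526.5  46.1  58. ]
top fixture_axis 0.65 [265. 136. 319. 188.] [796.6  90.6  58. ]
top plunger_top 0.66 [331. 271. 343. 284.] [475.7 -32.4  88. ]
top plunger_top 0.61 [302. 169. 310. 181.] [750.5  49.3  88. ]
top post_mid 0.92 [274. 141. 312. 189.] [778.6  85.5  88. ]
top post_mid 0.84 [397. 303. 450. 348.] [ 352.  -252.2   88. ]
top post_mid 0.56 [283. 229. 349. 300.] [508.2  22.8  88. ]
top flange_center 0.8 [292. 239. 323. 270.] [539.1  45.9  66. ]
top spray_can_mid 0.56 [156. 259. 186. 285.] [491.6 408.1  65. ]
top punch_pot_mid 0.62 [454. 255. 477. 279.] [ 509.9 -377.6   35. ]
top gauge_block_mid 0.59 [180. 203. 206. 227.] [656.4 367.5  15. ]
scene fixture_axis 0.87 [221. 308. 300. 400.] [819.6 104.9  58. ]
scene fixture_axis 0.87 [302. 122. 357. 189.] [ 380.9 -218.7   58. ]
scene fixture_axis 0.83 [305. 204. 398. 316.] [547.2  50.8  58. ]
scene fixture_axis 0.21 [346. 204. 364. 224.] [456.1 -38.9  58. ]
scene plunger_top 0.71 [265. 309. 275. 320.] [766.3  63.4  88. ]
scene plunger_top 0.65 [344. 203. 363. 219.] [472.2 -28.7  88. ]
scene plunger_top 0.49 [326. 125. 331. 135.] [ 346.2 -265.9   88. ]
scene post_mid 0.84 [311. 126. 348. 169.] [ 384.4 -216.8   88. ]
scene post_mid 0.79 [236. 310. 289. 380.] [813.8 105.8  88. ]
scene post_mid 0.55 [322. 203. 385. 286.] [532.8  38.7  88. ]
scene post_mid 0.31 [337. 238. 374. 274.] [549.4  62.8  88. ]
scene flange_center 0.9 [332. 234. 374. 276.] [540.5  47.7  66. ]
scene flange_center 0.2 [348. 204. 363. 224.] [461.1 -33.5  66. ]
scene spray_can_mid 0.6 [482. 337. 527. 389.] [485.7 406.1  65. ]
scene punch_pot_mid 0.93 [239. 134. 261. 168.] [ 511.8 -374.9   35. ]
scene gauge_block_mid 0.78 [404. 390. 431. 437.] [658.4 363.4  15. ]
0.8
```

View pics/t1.png

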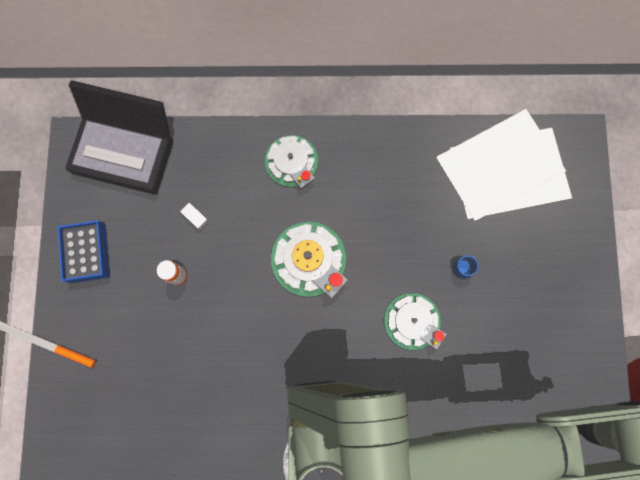

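View pics/s1.png

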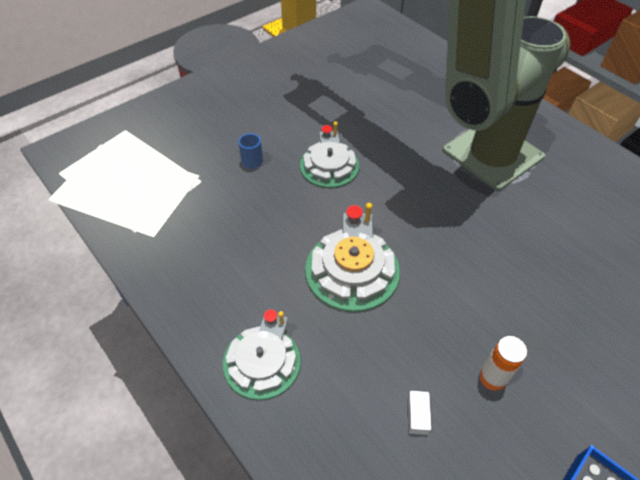

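The top view shows three look-alike fixtures: (413,321), (308,258) and (291,161). Their red buttons are at (438,337), (336,280) and (306,176). The middle one has the widest foot (about 76 px, against 60 and 54) and is the only one carrying the flange, so I choose that one. I'll check it in a crop.

```bash
python3 - <<'E'
from h import *
im=cv2.imread('pics/t1.png')[210:310,255:365];cv2.imwrite('pics/c1.png',cv2.resize(im,None,fx=5,fy=5,interpolation=2))
s=observe();print(s['tool_pos'],s['orientation'],s['t'],s['ft_force'])
print(cv2.Rodrigues(np.array(s['orientation']))[0].round(2))
for uv in [(268,258),(346,258)]: print(px2w('top',*uv,10))
E
```

```text
[ 140.4694688  -557.59911313  303.91308235] [3.11764346e+00 3.86694565e-01 1.37037082e-06] 0.8 [-0.44507867 -0.74377004 -0.02766275]
[[ 0.97  0.24  0.  ]
 [ 0.24 -0.97 -0.  ]
 [-0.    0.   -1.  ]]
[537.2 156.2  10. ]
[537.3 -57.8  10. ]
```

View pics/c1.png

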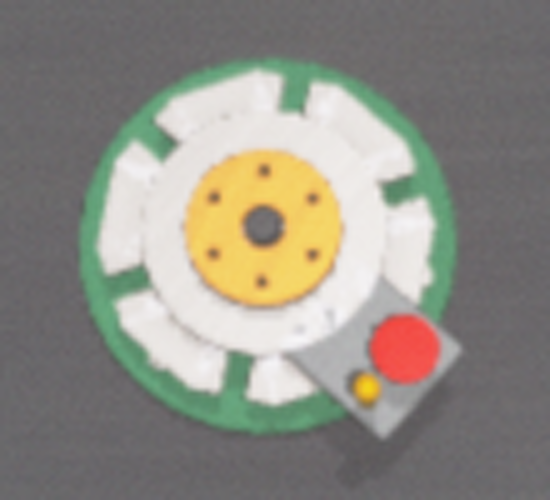

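The crop confirms it: the large fixture has the golden flange, the red button is at crop (405,348) and the yellow post at (367,387), on the clockwise side. Top to scene estimates: axis ≈ (539,47), plunger ≈ (474,-30), 100 mm apart as they should be. Now I approach.

Emit:
{"fn": "send_rows", "kwargs": {"targets": [-1,0.1,0.16,0,0.09,-1,0.21,0.33,0,0.18,-1,0.32,0.5,0,0.27,-1,0.42,0.66,0,0.36,-1,0.53,0.83,0,0.4,-1,0.64,1,0,0.4,-1,0.64,1,0,0.4], "newtons": 40}}

```text
t: 1.5
tool_pos: [302.6, -303.0, 303.8]
orientation: [-2.84, -1.341, -0.003]
ft_force: [0.2, -0.4, 0.5]
opening: 0.001
finger_force: 0.0
```

Emit:
{"fn": "send_rows", "kwargs": {"targets": [-1,0.1,0.16,-0.04,0,-1,0.21,0.33,-0.08,0,-1,0.32,0.5,-0.12,0,-1,0.42,0.66,-0.16,0,-1,0.53,0.8,-0.2,0,-1,0.64,0.9,-0.24,0,-1,0.64,0.9,-0.24,0,-1,0.64,0.9,-0.24,0]}}

```text
t: 2.3
tool_pos: [460.6, -82.7, 243.5]
orientation: [-2.844, -1.333, 0.002]
ft_force: [-0.3, 0.4, -0.3]
opening: -0.001
finger_force: 0.0
```

```bash
python3 - <<'E'
from h import *
s=observe();print(s['tool_pos'].round(1),s['t'],s['opening'],s['joints'].round(2),s['ft_force'].round(1))
print(cv2.Rodrigues(np.array(s['orientation']))[0].round(2))
save('wrist','w1.png')
for q,z in [('plunger_top',88),('post_mid',88),('flange_center',74),('fixture_axis',58)]:
    for r in find_in('wrist',q)[:3]:
        x=r['rect'];print(q,round(r['p'],2),np.round(x),px2w('wrist',(x[0]+x[2])/2,(x[1]+x[3])/2,z))
E
```

```text
[460.6 -82.7 243.5] 2.3 -0.000501659378563085 [-0.36  0.04  1.86 -0.    1.24  0.33] [-0.3  0.4 -0.3]
[[ 0.64  0.77 -0.  ]
 [ 0.77 -0.64 -0.  ]
 [-0.   -0.   -1.  ]]
plunger_top 0.64 [248. 149. 308. 205.] [469.3 -29.2  88. ]
post_mid 0.86 [318. 385. 333. 413.] [ 381.3 -180.2   88. ]
post_mid 0.76 [196.   3. 382. 208.] [ 5.028e+02 -4.000e-01  8.800e+01]
flange_center 0.81 [224.   2. 351.  90.] [527.4  32.   74. ]
fixture_axis 0.74 [171.   1. 422. 202.] [507.8   1.5  58. ]
fixture_axis 0.58 [317. 322. 402. 417.] [ 407.8 -193.3   58. ]
fixture_axis 0.32 [193.   0. 384. 201.] [504.4   5.5  58. ]
```

View pics/w1.png

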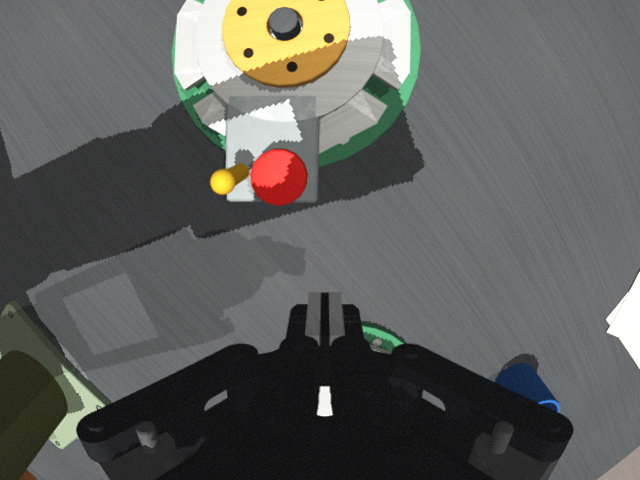

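The wrist view shows the button at (279,177), the post ball at (223,181) and the spigot top at (285,24). The tool is clear of everything. I'll project these three points.

```bash
python3 - <<'E'
from h import *
im=cv2.imread('pics/w1.png').astype(int)
b,g,r=im[...,0],im[...,1],im[...,2]
m=(r>140)&(g<90)&(b<90); m[230:]=0
n,l,st,c=cv2.connectedComponentsWithStats(m.astype(np.uint8));i=1+st[1:,4].argmax();print(st[i],c[i])
P=px2w('wrist',*c[i],88);Q=px2w('wrist',223,181,106);A=px2w('wrist',285,24,84)
Qt=px2w('top',328.4,287.4,108);Pt=px2w('top',336,279.6,88);At=px2w('top',255+263/5,210+226/5,84)
print(P,Q,A,Pt,Qt,At)
for p,a,q in[(P,A,Q),(Pt,At,Qt)]:
  d=(p-a)[:2];print(np.linalg.norm(d),np.degrees(np.arctan2(d[1],d[0])),np.linalg.norm((q-p)[:2]))
E
```

```text
[ 251  149   56   56 2055] [277.90121655 178.12214112]
[468.9 -29.8  88. ] [446.7  -9.4 106. ] [534.9  41.9  84. ] [469.1 -29.6  88. ] [446.9 -10.  108. ] [533.7  44.7  84. ]
97.451988178795 -132.62963252913133 30.149626863362663
98.45633549955028 -131.0052683285136 29.614185789921727
```

Both views agree: plunger (469,-29.7), post (446.8,-9.7), axis ≈ (536,44.6). I descend to just above the button, then press.

Emit:
{"fn": "send_rows", "kwargs": {"targets": [-1,0.026,0.218,0,-0.025,-1,0.026,0.218,-0.12,-0.025,-1,0.026,0.218,-0.24,-0.025,-1,0.026,0.218,-0.28,-0.025,-1,0.026,0.218,-0.28,-0.025]}}

```text
t: 3.05
tool_pos: [465.6, -28.5, 172.6]
orientation: [-2.87, -1.272, 0.005]
ft_force: [0.4, -0.2, -0.3]
opening: 0.002
finger_force: 0.0
```

```bash
python3 - <<'E'
from h import *
s=observe();print(s['tool_pos'].round(1),s['t'],s['ft_force'].round(1))
a=save('wrist','w2.png');b=save('scene','s2.png')
cv2.imwrite('pics/c2.png',np.hstack([a[100:400,150:500],cv2.resize(b[170:290,290:430],(350,300))])[:,:,::-1])
E
```

```text
[465.6 -28.5 172.6] 3.05 [ 0.4 -0.2 -0.3]
```

View pics/c2.png

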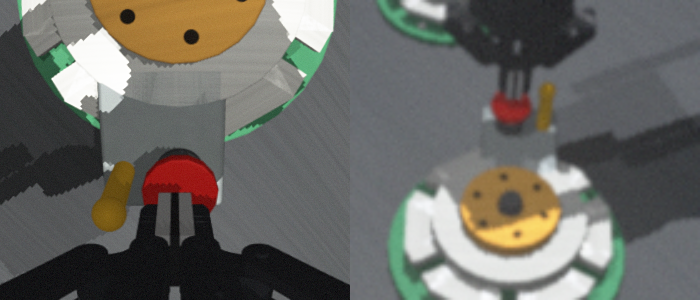

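The fingertips stand centred over the red button, with the post beside them on the clockwise side. Pressing.

Emit:
{"fn": "send_rows", "kwargs": {"targets": [-1,0,0,-0.04,0,-1,0,0,-0.07,0,-1,0,0,-0.09,0,-1,0,0,-0.108,0,-1,0,0,-0.108,0]}}

```text
t: 3.65
tool_pos: [468.0, -28.4, 147.4]
orientation: [2.87, 1.274, 0.003]
ft_force: [0.0, -0.7, 6.6]
opening: 0.001
finger_force: 3.1
```

Emit:
{"fn": "send_rows", "kwargs": {"targets": [-1,-0.012,0.012,-0.004,-0.03,-1,-0.024,0.025,-0.004,-0.056,-1,-0.046,0.052,-0.004,-0.111,-1,-0.066,0.081,-0.004,-0.167,-1,-0.083,0.112,-0.004,-0.222,-1,-0.097,0.144,-0.004,-0.278,-1,-0.108,0.176,-0.004,-0.333,-1,-0.108,0.176,-0.004,-0.333]}}

```text
t: 4.45
tool_pos: [439.4, 16.5, 146.2]
orientation: [-3.103, -0.488, 0.002]
ft_force: [-1.2, 0.4, 6.7]
opening: 0.001
finger_force: 3.3
```

```bash
python3 - <<'E'
from h import *
s=observe();print(s['tool_pos'].round(1),s['t'],s['ft_force'].round(1))
a=save('wrist','w3.png');b=save('scene','s3.png')
cv2.imwrite('pics/c3.png',np.hstack([a[100:400,150:500],cv2.resize(b[170:290,290:430],(350,300))])[:,:,::-1])
E
```

```text
[439.4  16.5 146.2] 4.45 [-1.2  0.4  6.7]
```

View pics/c3.png

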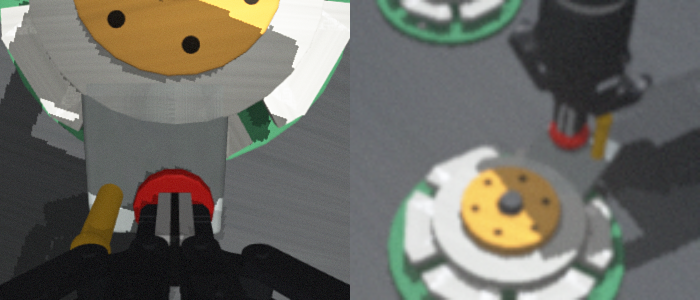

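The table has turned about 27° with the tool, and the tooth is well clear of the old notch. I lift the tips so the plunger is free to ride under the ring, then push on by the post alone.

Emit:
{"fn": "send_rows", "kwargs": {"targets": [-1,0,0,0.05,0,-1,0,0,0.09,0,-1,-0.008,0.034,0.09,-0.056,-1,-0.014,0.069,0.09,-0.111,-1,-0.016,0.104,0.09,-0.167,-1,-0.016,0.138,0.09,-0.222,-1,-0.012,0.173,0.09,-0.278,-1,-0.012,0.173,0.09,-0.278]}}

```text
t: 5.35
tool_pos: [437.2, 59.4, 169.1]
orientation: [3.135, -0.193, 0.002]
ft_force: [-0.1, -0.3, -0.2]
opening: 0.001
finger_force: 0.3
```

```bash
python3 - <<'E'
from h import *
s=observe();print(s['tool_pos'].round(1),s['t'],s['ft_force'].round(1))
a=save('wrist','w4.png');b=save('scene','s4.png')
cv2.imwrite('pics/c4.png',np.hstack([a[100:400,150:500],cv2.resize(b[170:290,290:430],(350,300))])[:,:,::-1])
E
```

```text
[437.2  59.4 169.1] 5.35 [-0.1 -0.3 -0.2]
```

View pics/c4.png

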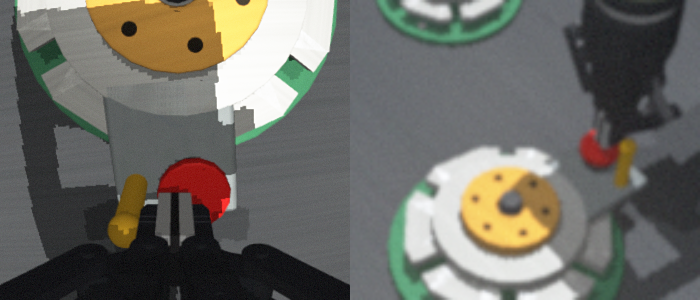

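Emit:
{"fn": "send_rows", "kwargs": {"targets": [-1,0.002,0.01,0,-0.015,-1,0.004,0.021,0,-0.033,-1,0.007,0.034,0,-0.056,-1,0.01,0.048,0,-0.078,-1,0.01,0.048,0,-0.078]}}

```text
t: 5.95
tool_pos: [439.2, 71.0, 168.3]
orientation: [3.117, -0.386, -0.001]
ft_force: [-1.9, -1.4, 1.5]
opening: 0.002
finger_force: 1.2
```

Emit:
{"fn": "send_rows", "kwargs": {"targets": [-1,0.002,0.007,0,-0.01,-1,0.004,0.013,0,-0.022,-1,0.004,0.013,0,-0.022]}}

```text
t: 6.25
tool_pos: [440.5, 74.7, 168.2]
orientation: [-3.11, 0.441, 0.0]
ft_force: [-0.7, -0.7, 0.5]
opening: -0.003
finger_force: 0.4
```

Emit:
{"fn": "send_rows", "kwargs": {"targets": [-1,0.002,0.007,0,-0.01,-1,0.004,0.013,0,-0.022,-1,0.004,0.013,0,-0.022]}}

```text
t: 6.55
tool_pos: [441.0, 76.9, 168.2]
orientation: [3.1, -0.493, -0.002]
ft_force: [-3.1, -6.2, 3.0]
opening: 0.001
finger_force: 3.1
```

```bash
python3 - <<'E'
from h import *
s=observe();print(s['tool_pos'].round(1),s['t'],s['ft_force'].round(1))
a=save('wrist','w5.png');b=save('scene','s5.png')
cv2.imwrite('pics/c5.png',np.hstack([a[100:400,150:500],cv2.resize(b[170:290,290:430],(350,300))])[:,:,::-1])
E
```

```text
[441.   76.9 168.2] 6.55 [-3.1 -6.2  3. ]
```

View pics/c5.png

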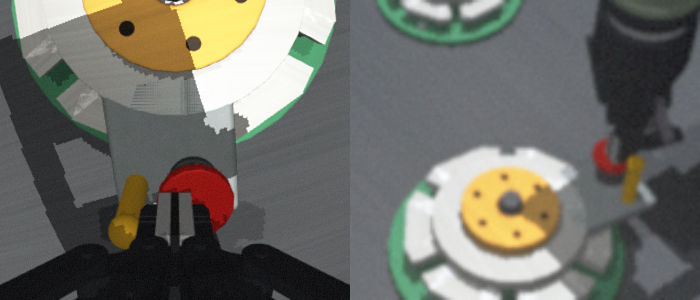

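The force jumped to about 7 N at table angle ≈ 60°, and the button stands higher with its stem visible, so it looks locked. I back off, rise clear and check.

Emit:
{"fn": "send_rows", "kwargs": {"targets": [-1,-0.005,-0.014,0,0,-1,-0.008,-0.024,0,0,-1,-0.008,-0.024,0.1,0,-1,-0.008,-0.024,0.25,0,-1,-0.04,-0.2,0.4,0,-1,-0.08,-0.38,0.4,0,-1,-0.08,-0.55,0.4,0,-1,-0.08,-0.55,0.4,0]}}

```text
t: 7.45
tool_pos: [421.9, -64.2, 269.5]
orientation: [3.099, -0.505, 0.006]
ft_force: [0.1, 0.7, -0.4]
opening: 0.002
finger_force: 0.0
```

```bash
python3 - <<'E'
from h import *
s=observe();print(s['tool_pos'].round(1),s['t'],s['ft_force'].round(1))
b=save('scene','s6.png');a=save('top','t6.png')
cv2.imwrite('pics/c6.png',np.hstack([cv2.resize(a[200:310,250:370],(400,366)),cv2.resize(b[190:300,290:410],(400,366))])[:,:,::-1])
d=[]
for cam in ['scene','top']:
    for q,z in [('plunger_top',88),('plunger_top',79),('flange_center',66),('spray_can_mid',65),('punch_pot_mid',35),('gauge_block_mid',15)]:
        for r in find_in(cam,q)[:3]:
            x=r['rect'];print(cam,q,z,round(r['p'],2),np.round(x),px2w(cam,(x[0]+x[2])/2,(x[1]+x[3])/2,z))
E
```

```text
[421.9 -64.2 269.5] 7.45 [ 0.1  0.7 -0.4]
scene plunger_top 88 0.68 [386. 223. 403. 240.] [441.9  68.4  88. ]
scene plunger_top 88 0.45 [323. 126. 329. 133.] [ 349.2 -271.1   88. ]
scene plunger_top 79 0.68 [386. 223. 403. 240.] [436.1  64.   79. ]
scene plunger_top 79 0.45 [323. 126. 329. 133.] [ 342.4 -279.    79. ]
scene flange_center 66 0.84 [334. 236. 374. 273.] [536.8  47.5  66. ]
scene spray_can_mid 65 0.34 [304. 224. 410. 311.] [554.2  76.1  65. ]
scene spray_can_mid 65 0.23 [406. 391. 432. 436.] [675.3 373.2  65. ]
scene punch_pot_mid 35 0.91 [236. 135. 262. 168.] [ 515.  -375.4   35. ]
scene gauge_block_mid 15 0.7 [406. 390. 430. 432.] [654.4 361.2  15. ]
scene gauge_block_mid 15 0.68 [324. 223. 413. 285.] [485.   41.3  15. ]
top plunger_top 88 0.64 [295. 286. 305. 295.] [440.7  64.2  88. ]
top plunger_top 88 0.52 [302. 168. 312. 181.] [751.6  47.6  88. ]
top plunger_top 79 0.64 [295. 286. 305. 295.] [441.6  64.7  79. ]
top plunger_top 79 0.52 [302. 168. 312. 181.] [754.3  47.9  79. ]
top flange_center 66 0.65 [292. 240. 325. 271.] [535.8  42.7  66. ]
top flange_center 66 0.61 [293. 284. 305. 297.] [442.   67.4  66. ]
top flange_center 66 0.51 [181. 206. 206. 231.] [636.6 353.3  66. ]
top spray_can_mid 65 0.8 [157. 260. 186. 282.] [493.7 406.1  65. ]
top punch_pot_mid 35 0.87 [453. 257. 478. 274.] [ 512.8 -377.    35. ]
top punch_pot_mid 35 0.63 [270. 222. 345. 302.] [523.   46.3  35. ]
```

View pics/c6.png

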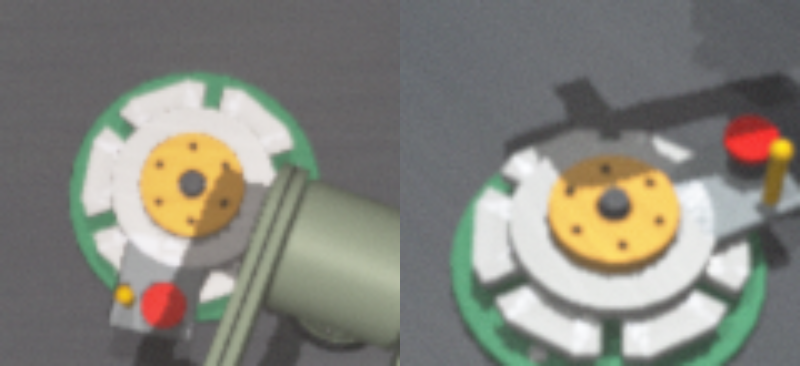

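The crop shows the table turned about 60° clockwise (button at 167.5° about the axis, from -132°). The button is up with its stem showing, and the flange is still seated over the spigot. The pot, spray can and gauge block are where they were, and the robot is clear.

```bash
python3 -c "
from station import *
print(finish_job())"
```

```text
the job is handed in; nothing more can be done
None
```

I turned the largest dividing table one notch clockwise (about 60° measured in the images) and handed the job in at about 8 s on the robot's clock. The evidence that it locked is that the post stopped the tool at about 7 N and the plunger stood up in the last picture. The flange is still on the table, and the spray can, blue pot and gauge block are where they stood.

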